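# Set out two reagents from the back of the bench stand

## Task

The bottle of yellow dye and the small purple-capped bottle are wanted, but they stand at the back of the grey bench stand. First move the two tall bottles in front (red cap and blue cap) out of the way onto the white tray, then stand the yellow bottle in the yellow holder and the purple-capped bottle in the purple holder. When both are set out, put the red-capped and the blue-capped bottle back exactly where each of them stood; keep every bottle upright and leave the pink-capped vial and the timer alone.

Things in the scene. Friction and masses are not known exactly. Their poses are not given: they have to be found in the camera images.
- bottle_red: White bottle with red cap, 48 mm diameter, 110 mm tall; body straight up to 91 mm. Round, upright; origin at the centre of its underside, z up. Loose, 84 to 168 g. Stands at the front of the stand, left or right; its place must be remembered for putting it back.
- bottle_blue: White bottle with blue cap, 52 mm diameter, 125 mm tall; body straight to 104 mm, cap 32 mm wide above. Round, upright; origin at the centre of its underside, z up. Loose, 112 to 224 g. Stands at the front of the stand beside the red-capped one; remember its place too.
- bottle_yellow: Yellow bottle with white cap, 40 mm diameter, 85 mm tall; body straight up to 71 mm. Round, upright; origin at the centre of its underside, z up. Loose, 42 to 84 g. Stands at the back of the stand, left or right.
- bottle_purple: Small white bottle with purple cap, 34 mm diameter, 70 mm tall; body straight up to 58 mm. Round, upright; origin at the centre of its underside, z up. Loose, 28 to 56 g. Stands at the back of the stand beside the yellow one.
- stand: Fixed grey bench stand, 146 mm deep (x) by 210 mm wide (y); origin under its centre, front towards its -x. Floor 10 mm above the worktop, with four flat black rubber pads centred at x = -36 mm (front row) and +23 mm (back row), y = +48 and -48 mm; one bottle on each, within a few mm of the pad's centre. Low rim: front 16 mm, sides 24 mm, back panel 46 mm above the worktop.
- tray: Fixed empty white tray, the side area: 130 mm (its x) by 220 mm (its y), rim 16 mm high, walls and floor 4 mm thick; origin under its centre.
- holder_yellow: Fixed yellow round open holder, inner diameter 60 mm, rim 18 mm high, wall and floor 5 mm; origin under its centre.
- holder_purple: Fixed purple round open holder, inner diameter 60 mm, rim 18 mm high, wall and floor 5 mm; origin under its centre.
- pink_vial: Bystander: small white vial with pink cap, 23 mm diameter, 57 mm tall, loose on the worktop in front of the stand; origin at the centre of its underside. Leave alone.
- bench_timer: Bystander: white timer, 58 x 68 x 18 mm, lying loose on the worktop to the right of the stand, behind; origin at the centre of its underside. Leave alone.
Things that resemble listed ones, but are neither listed nor needed, are in the scene too. What is shaped like the bottle_purple but turquoise is not meant. Of the things that look like the holder_purple, the larger one is meant.

How it is judged (in metres and radians):
On the way, in this order (a step that is already met when the one before it is completed fails the run):
1. the red-capped and the blue-capped bottle both stand upright on the tray, released (x of bottle_red in the frame of tray between -0.055 and 0.055 m and y of bottle_red in the frame of tray between -0.095 and 0.095 m and z of each of bottle_red, bottle_blue in the frame of tray below 0.01 m and contact force between each of bottle_red, bottle_blue and the fingers below 0.3 N and linear speed of each of bottle_red, bottle_blue below 0.02 m/s and angular speed of each of bottle_red, bottle_blue below 0.2 rad/s and angle between each of bottle_red, bottle_blue's own z axis and vertical below 0.12 rad and x of bottle_blue in the frame of tray between -0.055 and 0.055 m and y of bottle_blue in the frame of tray between -0.095 and 0.095 m), for 0.2 s.
2. the yellow bottle stands in the yellow holder and the purple-capped one in the purple holder, released, while the red-capped and blue-capped bottles still stand on the tray (all of step 1 and horizontal distance between bottle_yellow and holder_yellow below 0.014 m and z of bottle_yellow in the frame of holder_yellow below 0.01 m and contact force between each of bottle_yellow, bottle_purple and the fingers below 0.3 N and linear speed of each of bottle_yellow, bottle_purple below 0.02 m/s and angular speed of each of bottle_yellow, bottle_purple below 0.2 rad/s and angle between each of bottle_yellow, bottle_purple's own z axis and vertical below 0.12 rad and horizontal distance between bottle_purple and holder_purple below 0.014 m and z of bottle_purple in the frame of holder_purple below 0.01 m), for 0.2 s.
At the end, for the whole second after the job is handed in: Yellow bottle on the floor of the yellow holder and purple-capped one on the floor of the purple holder (within 14 mm of centre); red- and blue-capped bottles within 15 mm of where each stood at the start; all upright (within 0.12 rad), released, at rest (horizontal distance between bottle_yellow and holder_yellow below 0.014 m and z of bottle_yellow in the frame of holder_yellow below 0.01 m and contact force between each of bottle_yellow, bottle_purple and the fingers below 0.3 N and linear speed of each of bottle_yellow, bottle_purple, bottle_red, bottle_blue below 0.02 m/s and angular speed of each of bottle_yellow, bottle_purple, bottle_red, bottle_blue below 0.2 rad/s and angle between each of bottle_yellow, bottle_purple, bottle_red, bottle_blue's own z axis and vertical below 0.12 rad and horizontal distance between bottle_purple and holder_purple below 0.014 m and z of bottle_purple in the frame of holder_purple below 0.01 m and distance of each of bottle_red, bottle_blue from where it was at the start of the episode below 0.015 m); the robot touches nothing.
It fails at once if the yellow or purple-capped bottle is lifted while the red-capped or blue-capped bottle is still at its place in the stand (height (world z) of any of bottle_yellow, bottle_purple above 0.04 m and distance of any of bottle_red, bottle_blue from where it was at the start of the episode below 0.05 m).
It fails at once if a bottle is tipped over (angle between any of bottle_red, bottle_blue, bottle_yellow, bottle_purple's own z axis and vertical above 0.6 rad).
It fails at once if the pink-capped vial or the timer is moved more than 20 mm or the vial knocked over (distance of any of pink_vial, bench_timer from where it was at the start of the episode above 0.02 m or angle between pink_vial's own z axis and vertical above 0.5 rad).
It also fails if it takes over 144 s, if anything falls off the work surface, if the arm or the gripper's body presses on something with over 40 N, if the wrist force passes 120 N, or if a joint passes its speed limit or range.

## Robot

A 6-joint arm with a two-finger parallel gripper is mounted at the origin on a cart in front of the work surface, level with it; the furniture and walls round the work are solid. World frame = base frame: x ahead of the robot, y to its left, z up, the work surface at z = 0. Lengths are in m, angles in degrees, forces in N, time in s.
With the tool pointing down it reaches from about 0.25 to 0.725 m from the base axis. Payload 9.7 kg.
Tool frame: the origin (TCP) lies between the finger pads; the fingertips stand 19 mm ahead of it and the grasp point (between the pads) is the TCP; x points along the fingers, y is the direction in which the jaws open and shut, and the axes are right-handed (so a half turn about x gives the same grasp; the last joint's range is limited). The gripper opens to 85 mm and grips with 20 to 120 N. Pads are 22 mm wide; open, the fingers measure 114 mm over their backs; the gripper's body (76 mm by 85 mm) begins 54 mm behind the grasp point. The pads swing forward as they close: fully open they stand 13 mm farther back than shut.
Start: joints at [-73.224, 4.979, 10.078, 95.1, 0, 90], TCP at [0.159, -0.527, 0.25] pointing down, gripper open.
Joint ranges: [-179.16, 179.16], [-48.56, 103.87], [-65.8, 70.77], [-126.05, 130.52], [-82.76, 87.17], [-180, 180]. Speed limits (degrees/s): [127.2, 127.2, 147.25, 180, 180, 180].

## Interface

Orientations are given as [roll, pitch, yaw] about the fixed x, y, z axes, in that order (R = Rz(yaw) Ry(pitch) Rx(roll)).
In Python, from workcell import bot gives the robot as it stands. The module is installed in compiled form; this text tells all that it offers.
- The arm moves only by the shell command python3 -m handwheel 'ROWS' [FORCE]. ROWS is JSON, a list of rows, each a list of 7 numbers: the turn, a rotation vector about the tool's x, y, z in degrees, then the shift along the tool's x, y, z in m, then the closure, from -1 (fully open) to 1 (shut), so that 0 is half open. In form: [[ax, ay, az, dx, dy, dz, fingers], ...]. A call has 1 to 20 rows; each row is the pose to reach, as a shift and turn from the pose commanded when the call began, along the tool's axes at that moment; what a row does not reach only later rows make up. A row lasts 1/8 s, in which the tool goes at most 62.5 mm and 10.7 degrees, less where a joint would pass 70% of its speed; a pose out of reach is approached as far as the arm can. A call with a gripper value outside its range is refused whole. The fingers move at their own pace and stop on an object; FORCE is the grip in N (left out, the last holds). Time passes only in rows, so rows that repeat a pose let the fingers close. It gives the time, the measured TCP pose, the force and the opening at its end, in the units of the state.
- bot.get_obs(): the state, without advancing time (a new reading comes with each control period).
- bot.camera(name): name is "scene" or "top"; returns a dict with "frame" (420x560x3 uint8, red, green, blue), "fx", "fy", "cx", "cy" (pixels), "R" (3x3) and "t" (3): a world point X has camera coordinates R X + t. Camera axes: x right, y down, z forward; pixel columns grow to the right and rows downward; lengths in m; the calibration is good to about 2 mm. A picture is of the moment at which its call begins. There is no depth.
- bot.job_done(): hands the job in, once; it reports no verdict.
Trained networks look in a picture, given as the dict that the camera call returned (one of the last four; its "shot" number tells which), for a name from the list of things; names that differ only in an ending like _2 or _b are one class to them, and where a whole thing is asked for, a point or a joint stands for the part that bears it (a point fixed in the world has none). Each returns a list of dicts, best first, with "conf" (0 to 1); they miss things now and then, are a little off and sometimes report something else, mostly with a low value. They report only what shows in the picture. A call takes as long as a camera call. They do not tell look-alikes from the thing itself.
- bot.look_for(name, picture): "bbox" ([left, top, width, height] as shares, 0 to 1, of the picture: columns of its width, rows of its height, round what is visible of it).
- bot.tip_of(name, picture): "centre" ([column, row] as shares, 0 to 1, of the picture: columns of its width, rows of its height: a listed point, or the origin of a listed thing).
The state is a dict: "time": time; "q": joint angles; "qd": joint speeds; "joint_efforts": joint torques, N m; "ee_pos": TCP position; "tcp_rot": TCP orientation; "wrist_force": force on the tool from outside, world axes, zero at the start; "torque": the same for the moment, N m; "opening": finger opening in m.
Only numpy, scipy, OpenCV 4.12 (cv2) and the standard library are available. Lean on these libraries where they do the work, as an engineer would, in place of code of your own. Each camera call takes 0.05 s, during which the arm holds its last target.

## Working session

There is one attempt and no reset: what is moved stays moved. The work goes in short steps, Python scripts to look and compute and a shell command to move; the robot and the scene stay as the last step left them, time stands still between calls to the robot, and variables do not carry over. Pictures are saved under pics/ and viewed, and the job is handed in when it is done.

```bash
mkdir -p pics; cat > h.py <<'E'
import numpy as np,cv2
from workcell import bot
def save(p,n,crop=None,s=1):
    f=cv2.cvtColor(p["frame"],cv2.COLOR_RGB2BGR)
    if crop: x0,y0,x1,y1=crop; f=f[y0:y1,x0:x1]
    cv2.imwrite("pics/"+n,cv2.resize(f,None,fx=s,fy=s,interpolation=cv2.INTER_CUBIC))
def ray(p,u,v,z):
    R=np.array(p["R"]);t=np.array(p["t"]);c=-R.T@t
    d=R.T@np.array([(u-p["cx"])/p["fx"],(v-p["cy"])/p["fy"],1])
    return c+d*(z-c[2])/d[2]
def proj(p,X):
    x=np.array(p["R"])@np.array(X)+np.array(p["t"]);return np.array([p["fx"]*x[0]/x[2]+p["cx"],p["fy"]*x[1]/x[2]+p["cy"]])
E
python3 - <<'E'
from h import *
o=bot.get_obs();print(o)
for c in("top","scene"):
    p=bot.camera(c);save(p,c+"0.png",s=1.4);print(c,p["fx"],np.round(-np.array(p["R"]).T@p["t"],3))
    for n in["bottle_red","bottle_blue","bottle_yellow","bottle_purple","stand","tray","holder_yellow","holder_purple","pink_vial","bench_timer"]:
        for r in bot.tip_of(n,p)[:3]:
            u,v=r["centre"][0]*560,r["centre"][1]*420
            print(n,round(r["conf"],2),round(u),round(v),np.round(ray(p,u,v,0.01 if 'bottle' in n else 0)[:2],3))
E
```

```text
{'time': 0.0, 'q': array([-7.32244536e+01,  5.00922966e+00,  1.00340687e+01,  9.50987946e+01,
       -8.26818276e-04,  8.99973520e+01]), 'qd': array([-0.07170186,  0.02042491,  0.05338019, -0.14626124, -0.15196081,
        0.03626752]), 'joint_efforts': array([ 1.38345025e-03, -5.20385349e+01,  4.64805722e+01,  1.62471912e-02,
       -5.96137693e-05, -9.22083871e-06]), 'ee_pos': array([ 0.15868025, -0.52639949,  0.24959754]), 'tcp_rot': array([-89.36211185,  89.92603984, 107.41608313]), 'wrist_force': array([ 0.02632804, -0.03305157, -1.2085734 ]), 'torque': array([-0.03331132,  0.02212882, -0.00709603]), 'opening': 0.08531723190319337}
top 467.45674334305147 [ 0.407 -0.012  1.141]
bottle_red 0.96 243 205 [0.531 0.055]
bottle_blue 0.98 285 209 [ 0.522 -0.048]
bottle_yellow 0.69 242 185 [0.579 0.057]
bottle_purple 0.7 298 255 [ 0.41  -0.079]
bottle_purple 0.58 288 190 [ 0.569 -0.056]
stand 0.8 266 197 [ 0.553 -0.001]
tray 0.56 153 229 [0.474 0.273]
holder_yellow 0.74 396 180 [ 0.596 -0.325]
holder_yellow 0.16 240 207 [0.527 0.061]
holder_purple 0.8 361 226 [ 0.481 -0.234]
holder_purple 0.69 351 274 [ 0.365 -0.209]
pink_vial 0.72 243 206 [0.53  0.055]
pink_vial 0.5 252 265 [0.385 0.033]
pink_vial 0.47 282 211 [ 0.519 -0.042]
bench_timer 0.86 360 145 [ 0.682 -0.235]
scene 438.83771563420873 [-0.039  0.669  0.66 ]
bottle_red 0.7 263 233 [0.538 0.049]
bottle_blue 0.82 294 219 [ 0.512 -0.042]
bottle_yellow 0.76 250 224 [0.586 0.044]
bottle_yellow 0.25 290 169 [ 0.677 -0.238]
bottle_purple 0.73 277 210 [ 0.57  -0.044]
bottle_purple 0.55 334 231 [ 0.403 -0.061]
stand 0.96 266 223 [0.565 0.006]
tray 0.56 214 306 [0.467 0.282]
holder_yellow 0.77 328 166 [ 0.605 -0.337]
holder_purple 0.75 378 211 [ 0.365 -0.21 ]
holder_purple 0.62 340 193 [ 0.491 -0.227]
pink_vial 0.55 317 258 [0.386 0.037]
bench_timer 0.63 292 169 [ 0.683 -0.255]
```

View pics/top0.png

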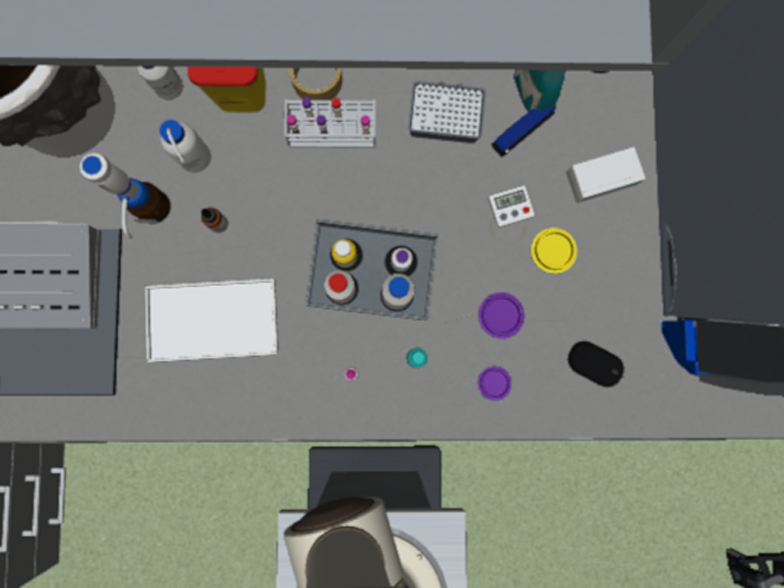

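View pics/scene0.png

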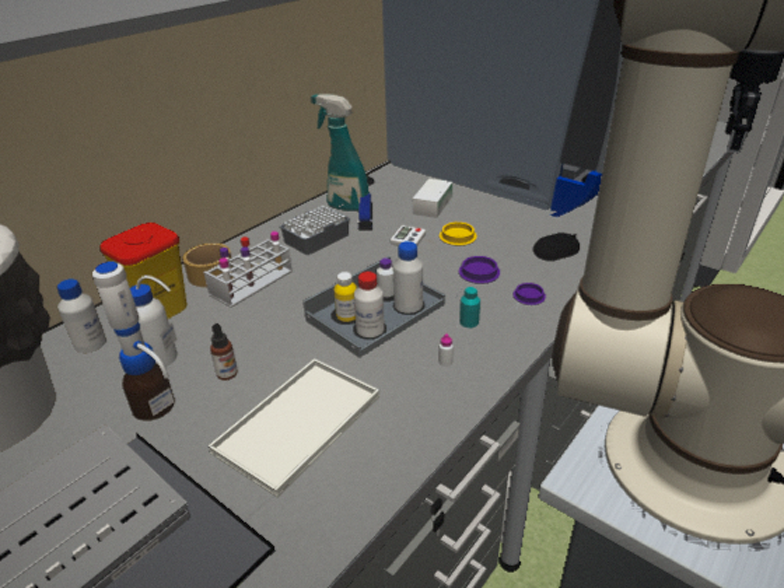

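The candidates, by pixel in the 784-wide top view:
- **Purple-capped bottle:** (402,258) has the purple cap. (417,358) is turquoise, so it is not meant.
- **Purple holder:** (501,316) is the larger one and is the one to use. (494,383) is smaller.
- **Red cap:** (340,285).
- **Blue cap:** (398,288). The blue-capped bottles at far left, around (172,130) and (95,165), are other things.
- **Yellow bottle:** (344,252).
- **Yellow holder:** (554,250).
- **Tray:** (212,320).

Next is a close crop and a finer measurement.

```bash
cat > m.py <<'E'
from h import *
from scipy.optimize import least_squares
def blob(p,lo,hi,box):
    hsv=cv2.cvtColor(p["frame"],cv2.COLOR_RGB2HSV)
    m=cv2.inRange(hsv,np.array(lo),np.array(hi));k=np.zeros_like(m);x0,y0,x1,y1=box;k[y0:y1,x0:x1]=m[y0:y1,x0:x1]
    n,l,s,c=cv2.connectedComponentsWithStats(k)
    i=1+np.argmax(s[1:,4]);return s[i],c[i],(l==i).astype(np.uint8)
E
python3 - <<'E'
from m import *
p=bot.camera("top");q=bot.camera("scene")
save(p,"c1.png",(200,130,420,300),3.5);save(q,"c2.png",(200,150,420,310),3.5)
B=(215,150,320,235)
for n,lo,hi,z in [("red",(0,130,80),(8,255,255),.12),("blue",(100,130,80),(120,255,255),.135),("yellow",(20,120,100),(35,255,255),.05),("purple",(128,80,40),(160,255,255),.08)]:
    s,c,m=blob(p,lo,hi,B);e=cv2.minEnclosingCircle(cv2.findContours(m,0,1)[0][0]);print(n,s,c,e,ray(p,*c,z)[:2],ray(p,*e[0],z)[:2])
for n,lo,hi,b in [("hy",(20,120,80),(35,255,255),(370,150,420,210)),("hp",(128,80,40),(160,255,255),(335,200,385,245)),("hp_small",(128,80,40),(160,255,255),(335,250,385,295))]:
    s,c,m=blob(p,lo,hi,b);e=cv2.fitEllipse(max(cv2.findContours(m,0,1)[0],key=len));print(n,s,c,e,[ray(p,*e[0],z)[:2] for z in(0,.018)],c and 0 if False else ray(p,*c,.01)[:2], e[1][0]/p["fx"]*1.12)
s,c,m=blob(p,(0,0,180),(180,40,255),(95,190,205,265));r=cv2.minAreaRect(max(cv2.findContours(m,0,1)[0],key=len));print("tray",s,c,[np.round(ray(p,*x,.01)[:2],3) for x in cv2.boxPoints(r)],ray(p,*r[0],.01)[:2])
E
```

```text
red [235 195  13  14 132] [240.9469697  201.43181818] ((240.65663146972656, 201.48794555664062), 6.521191596984863) [0.52700347 0.05228078] [0.52687839 0.05291576]
blue [278 198  14  14 156] [284.50641026 204.69871795] ((284.5961608886719, 204.8076934814453), 6.99240255355835) [ 0.518278   -0.04287815] [ 0.51804086 -0.04307219]
yellow [237 171  17  17 124] [245.84677419 181.35483871] ((245.11289978027344, 179.24192810058594), 8.736762046813965) [0.58286611 0.04552266] [0.58789513 0.04728118]
purple [283 179   8   8  54] [286.85185185 182.5       ] ((287.0, 182.5), 4.031229019165039) [ 0.57563491 -0.05004116] [ 0.57563584 -0.05038141]
hy [379 163  33  32 838] [395.35560859 178.5823389 ] ((395.3546142578125, 178.57875061035156), (31.36164093017578, 32.17701721191406), 124.859619140625) [array([ 0.59894963, -0.32272812]), array([ 0.59592007, -0.31782623])] [ 0.59725761 -0.32000708] 0.07514072337602314
hp [342 209  33  33 856] [357.72546729 225.01168224] ((357.73211669921875, 225.0009002685547), (31.914806365966797, 32.35706329345703), 139.29710388183594) [array([ 0.48334362, -0.22682582]), array([ 0.482138, -0.223437])] [ 0.48264754 -0.22492643] 0.07646607657053525
hp_small [341 262  24  24 466] [352.84763948 273.48283262] ((352.8286437988281, 273.4798583984375), (23.307649612426758, 23.679018020629883), 168.1529083251953) [array([ 0.36532752, -0.2128218 ]), array([ 0.36598388, -0.20965393])] [ 0.36568496 -0.2111077 ] 0.055843814294407705
tray [ 104  199   93   60 4737] [151.31412286 228.63837872] [array([0.532, 0.392]), array([0.546, 0.172]), array([0.416, 0.162]), array([0.403, 0.379])] [0.47405939 0.27643692]
```

View pics/c1.png

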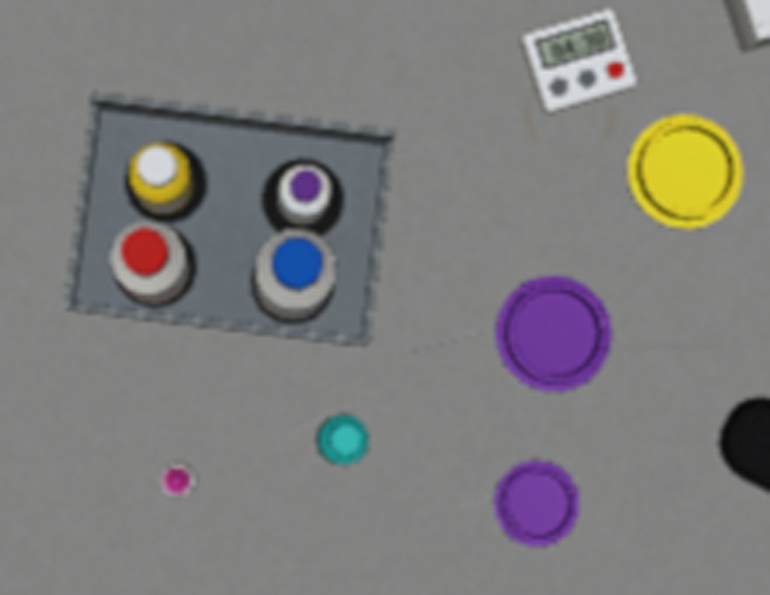

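View pics/c2.png

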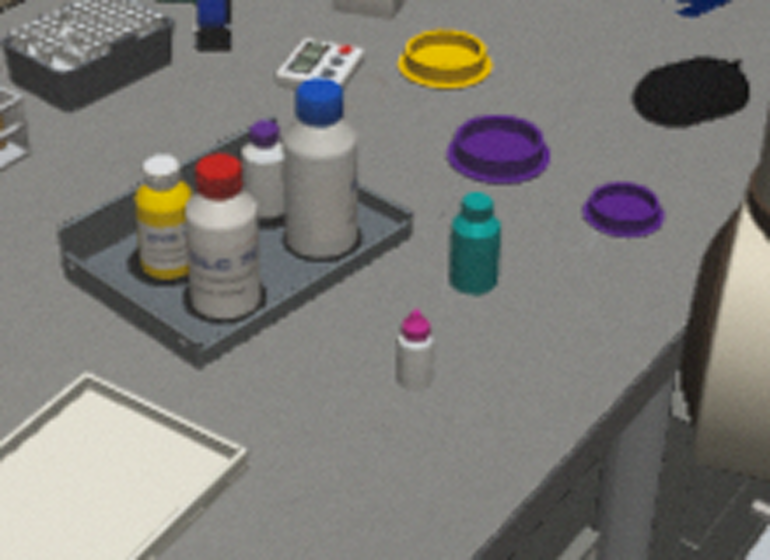

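The crops confirm the choices: the turquoise bottle is a separate thing in front at (343,438), and the larger purple holder is at (553,333) in the top crop. Now a helper that turns a world goal into tool-frame rows.

```bash
cat > go.py <<'E'
import sys
from h import *
from scipy.spatial.transform import Rotation as Ro
# usage: jaw yaw (deg of jaw axis vs world y), then x y z
def goal(tgt,yaw,P=None,R=None):
    o=bot.get_obs()
    if R is None: R=Ro.from_euler("xyz",o["tcp_rot"],degrees=True)
    P=o["ee_pos"] if P is None else P
    best=None
    for s in(1,-1):
        yv=s*np.array([-np.sin(np.radians(yaw)),np.cos(np.radians(yaw)),0]);xv=np.array([0,0,-1.])
        G=Ro.from_matrix(np.stack([xv,yv,np.cross(xv,yv)],1))
        rv=(R.inv()*G).as_rotvec(degrees=True)
        if best is None or np.linalg.norm(rv)<np.linalg.norm(best): best=rv
    return best,R.inv().apply(np.array(tgt)-P)
if __name__=="__main__":
    o=bot.get_obs();print(round(o["time"],2),"pos",np.round(o["ee_pos"],4),"open",round(o["opening"],4),"q",np.round(o["q"],0),"F",np.round(o["wrist_force"],1))
    print(np.round(Ro.from_euler("xyz",o["tcp_rot"],degrees=True).as_matrix().T,3).tolist())
    a=list(map(float,sys.argv[1:]))
    for i in range(0,len(a),4):
        r,d=goal(a[i+1:i+4],a[i]);print(np.round(r,1),np.round(d,4))
E
python3 go.py -5.4 .528 .053 .25 -5.4 .528 .053 .085
python3 - <<'E'
from h import *
p=bot.camera("top");print(ray(p,244.9,177.4,.093)[:2])
E
```

```text
1.2 pos [ 0.1588 -0.5266  0.2503] open 0.0858 q [-73.   5.  10.  95.   0.  90.] F [-0.3  0.7 -0.4]
[[0.0, -0.0, -1.0], [0.289, -0.957, 0.0], [-0.957, -0.289, -0.0]]
[22.2 -0.  -0. ] [ 3.000e-04 -4.483e-01 -5.208e-01]
[22.2 -0.  -0. ] [ 0.1653 -0.4484 -0.5208]
[0.58497924 0.04545184]
```

```bash
python3 -m handwheel '[[3,0,0,0,-0.04,-0.047,-1],[6,0,0,0,-0.08,-0.094,-1],[9,0,0,0,-0.13,-0.15,-1],[11,0,0,0,-0.17,-0.2,-1],[14,0,0,0,-0.22,-0.255,-1],[16,0,0,0,-0.26,-0.305,-1],[18,0,0,0,-0.3,-0.35,-1],[19,0,0,0,-0.335,-0.39,-1],[20,0,0,0,-0.37,-0.43,-1],[21,0,0,0,-0.4,-0.465,-1],[22,0,0,0,-0.425,-0.495,-1],[22.2,0,0,0,-0.44,-0.51,-1],[22.2,0,0,0,-0.448,-0.521,-1],[22.2,0,0,0,-0.448,-0.521,-1],[22.2,0,0,0,-0.448,-0.521,-1]]' 35; python3 go.py -5.4 .528 .053 .085
```

```text
time: 3.12
ee_pos: [0.5269, -0.0001, 0.2505]
tcp_rot: [-87.9, 87.8, 91.0]
wrist_force: [-0.6, -0.6, 1.1]
opening: 0.0853
3.12 pos [ 5.269e-01 -1.000e-04  2.505e-01] open 0.0853 q [ -1.   2.   7.  95.   2. 180.] F [-0.6 -0.6  1.1]
[[-0.001, 0.039, -0.999], [-0.019, -0.999, -0.039], [-1.0, 0.019, 0.001]]
[4.3 0.2 2.2] [ 0.1674 -0.0467 -0.0004]
```

Joint 6 hit its limit at 180°, so I'll take the half-turn equivalent of the grasp.

```bash
python3 -m handwheel '[[-10,0,0,0,0,0,-1],[-20,0,0,0,0,0,-1],[-30,0,0,0,0,0,-1],[-40,0,0,0,0,0,-1],[-50,0,0,0,0,0,-1],[-60,0,0,0,0,0,-1],[-70,0,0,0,0,0,-1],[-80,0,0,0,0,0,-1],[-90,0,0,0,0,0,-1],[-100,0,0,0,0,0,-1],[-110,0,0,0,0,0,-1],[-120,0,0,0,0,0,-1],[-130,0,0,0,0,0,-1],[-140,0,0,0,0,0,-1],[-150,0,0,0,0,0,-1],[-160,0,0,0,0,0,-1],[-170,0,0,0,0,0,-1],[-175,0,0,0,0,0,-1],[-175,0,0,0,0,0,-1]]'; python3 go.py -5.4 .528 .053 .16 -5.4 .528 .053 .085
```

```text
time: 5.5
ee_pos: [0.5269, -0.0, 0.2506]
tcp_rot: [96.5, 87.8, 90.4]
wrist_force: [0.2, 0.3, -0.3]
opening: 0.0853
5.5 pos [ 0.5269 -0.      0.2506] open 0.0853 q [-1.  2.  7. 95.  2.  5.] F [ 0.2  0.3 -0.3]
[[-0.0, 0.039, -0.999], [0.106, 0.994, 0.038], [0.994, -0.106, -0.004]]
[-0.7 -0.2 -2.2] [ 0.0926  0.0493 -0.0042]
[-0.7 -0.2 -2.2] [ 0.1675  0.0464 -0.0039]
```

```bash
python3 -m handwheel '[[-0.7,-0.2,-2.2,0.03,0.049,-0.004,-1],[-0.7,-0.2,-2.2,0.06,0.049,-0.004,-1],[-0.7,-0.2,-2.2,0.08,0.049,-0.004,-1],[-0.7,-0.2,-2.2,0.08,0.049,-0.004,-1]]'; python3 go.py -5.4 .528 .053 .085
python3 - <<'E'
from h import *
p=bot.camera("top");save(p,"d1.png",(200,130,340,250),4);q=bot.camera("scene");save(q,"d2.png",(200,120,380,270),4)
E
```

```text
time: 6.0
ee_pos: [0.5275, 0.0524, 0.1711]
tcp_rot: [-173.4, 89.8, -178.9]
wrist_force: [0.3, -0.2, -0.2]
opening: 0.0855
6.0 pos [0.5275 0.0524 0.1711] open 0.0855 q [ 6.  2. -2. 86.  0. 11.] F [ 0.3 -0.2 -0.2]
[[-0.004, -0.0, -1.0], [0.095, 0.996, -0.0], [0.996, -0.095, -0.004]]
[-0.  -0.2  0. ] [0.0861 0.0006 0.0008]
```

View pics/d2.png

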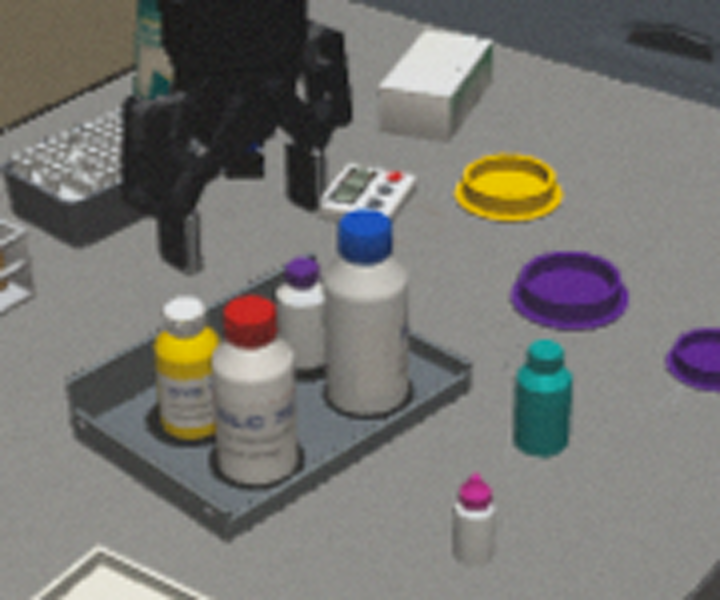

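The fingers at (180,240) and (305,180) straddle the red-capped bottle and are clear of the blue one. Going down and gripping.

```bash
python3 -m handwheel '[[0,0,0,0.03,0.0005,0.0005,-1],[0,0,0,0.06,0.0005,0.0005,-1],[0,0,0,0.08,0.0005,0.0005,-1],[0,0,0,0.086,0.0005,0.0005,-1],[0,0,0,0.086,0.0005,0.0005,-1],[0,0,0,0.086,0.0005,0.0005,1],[0,0,0,0.086,0.0005,0.0005,1],[0,0,0,0.086,0.0005,0.0005,1],[0,0,0,0.086,0.0005,0.0005,1],[0,0,0,0.086,0.0005,0.0005,1],[0,0,0,0.086,0.0005,0.0005,1],[0,0,0,0.086,0.0005,0.0005,1]]' 35; python3 go.py -5.4 .528 .053 .16 3.4 .471 .326 .16
```

```text
time: 7.6
ee_pos: [0.5293, 0.0531, 0.0872]
tcp_rot: [46.4, 90.0, 41.0]
wrist_force: [-0.2, 0.4, 5.3]
opening: 0.0472
7.6 pos [0.5293 0.0531 0.0872] open 0.0472 q [  6.   2. -11.  77.   0.  11.] F [-0.2  0.4  5.3]
[[0.0, 0.0, -1.0], [0.093, 0.996, 0.0], [0.996, -0.093, 0.0]]
[ 0.1  0.  -0. ] [-0.0728 -0.0002 -0.0012]
[-8.7  0.  -0. ] [-0.0727  0.2663 -0.0833]
```

```bash
python3 -m handwheel '[[0,0,0,-0.01,0,0,1],[0,0,0,-0.025,0,0,1],[0,0,0,-0.045,0,0,1],[0,0,0,-0.06,0,0,1],[0,0,0,-0.07,0.01,-0.003,1],[-1,0,0,-0.07,0.03,-0.01,1],[-2,0,0,-0.07,0.055,-0.018,1],[-3,0,0,-0.07,0.08,-0.026,1],[-4,0,0,-0.07,0.11,-0.035,1],[-5,0,0,-0.07,0.14,-0.045,1],[-6,0,0,-0.07,0.17,-0.055,1],[-7,0,0,-0.07,0.2,-0.065,1],[-8,0,0,-0.07,0.225,-0.072,1],[-8.7,0,0,-0.07,0.247,-0.078,1],[-8.7,0,0,-0.07,0.26,-0.082,1],[-8.7,0,0,-0.07,0.266,-0.083,1],[-8.7,0,0,-0.07,0.266,-0.083,1],[-8.7,0,0,-0.07,0.266,-0.083,1]]' ; python3 go.py 3.4 .471 .326 .082
python3 - <<'E'
from h import *
p=bot.camera("top");save(p,"e1.png",(80,150,340,270),3);q=bot.camera("scene");save(q,"e2.png",(120,120,380,370),2.3)
E
```

```text
time: 9.85
ee_pos: [0.4711, 0.325, 0.1564]
tcp_rot: [172.8, 89.9, 176.2]
wrist_force: [0.0, -0.5, -1.0]
opening: 0.0472
9.85 pos [0.4711 0.325  0.1564] open 0.0472 q [35.  7.  2. 85.  0. 31.] F [ 0.  -0.5 -1. ]
[[-0.001, 0.0, -1.0], [-0.058, 0.998, 0.0], [0.998, 0.058, -0.001]]
[-0.1 -0.1 -0. ] [0.0744 0.001  0.    ]
```

View pics/e2.png

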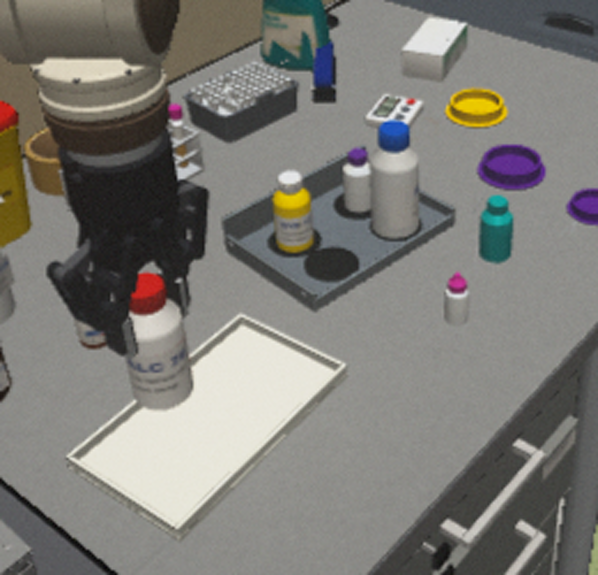

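The red-capped bottle is upright in the jaws over the tray, at (160,350). Its pad in the stand is bare at (332,264). Lowering it.

```bash
python3 -m handwheel '[[0,0,0,0.02,0,0,1],[0,0,0,0.045,0,0,1],[0,0,0,0.06,0,0,1],[0,0,0,0.067,0,0,1],[0,0,0,0.071,0,0,1],[0,0,0,0.073,0,0,1],[0,0,0,0.073,0,0,1]]'; python3 -m handwheel '[[0,0,0,0.0015,0,0,1],[0,0,0,0.003,0,0,1],[0,0,0,0.003,0,0,1]]'
```

```text
time: 10.82
ee_pos: [0.4711, 0.3257, 0.0838]
tcp_rot: [131.3, 90.0, 134.7]
wrist_force: [-1.5, -0.1, -0.6]
opening: 0.0474
time: 11.2
ee_pos: [0.4711, 0.3257, 0.0812]
tcp_rot: [99.2, 90.0, 102.6]
wrist_force: [-1.1, -1.6, 5.0]
opening: 0.047
```

```bash
python3 -m handwheel '[[0,0,0,0,0,0,0.3],[0,0,0,0,0,0,-0.4],[0,0,0,0,0,0,-1],[0,0,0,0,0,0,-1],[0,0,0,0,0,0,-1],[0,0,0,-0.02,0,0,-1],[0,0,0,-0.06,0,0,-1],[0,0,0,-0.12,0,0,-1],[0,0,0,-0.12,0,0,-1]]'; python3 go.py -5.4 .5185 -.043 .20
python3 - <<'E'
from h import *
p=bot.camera("top");save(p,"f1.png",(80,150,340,270),3)
E
```

```text
time: 12.32
ee_pos: [0.4724, 0.3265, 0.2056]
tcp_rot: [37.9, 89.6, 41.3]
wrist_force: [0.3, 0.5, -0.1]
opening: 0.0854
12.32 pos [0.4724 0.3265 0.2056] open 0.0854 q [35.  7.  8. 90.  0. 31.] F [ 0.3  0.5 -0.1]
[[0.005, 0.005, -1.0], [-0.059, 0.998, 0.004], [0.998, 0.059, 0.006]]
[ 8.8  0.3 -0.3] [ 0.0041 -0.3716  0.0242]
```

View pics/f1.png

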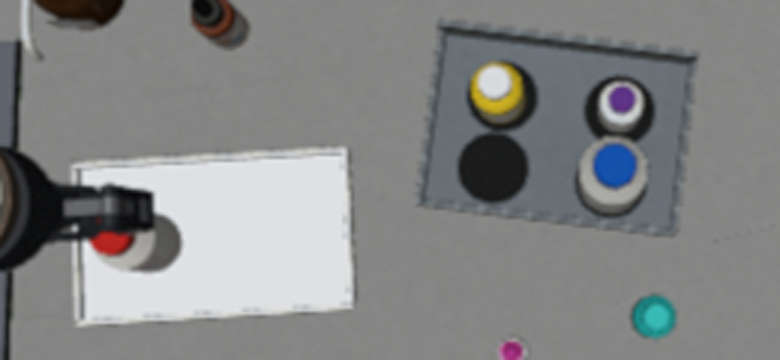

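The red-capped bottle stands on the tray at (115,240). On to the blue-capped one.

```bash
python3 -m handwheel '[[1,0,0,0,-0.03,0.002,-1],[2,0,0,0,-0.07,0.004,-1],[4,0,0,0,-0.12,0.008,-1],[5,0,0,0,-0.17,0.011,-1],[6,0,0,0,-0.22,0.014,-1],[7,0,0,0,-0.27,0.018,-1],[8,0,0,0,-0.31,0.02,-1],[8.8,0,0,0,-0.345,0.022,-1],[8.8,0,0,0,-0.365,0.024,-1],[8.8,0,0,0,-0.3716,0.024,-1],[8.8,0,0,0,-0.3716,0.024,-1],[8.8,0,0,0,-0.3716,0.024,-1]]'; python3 go.py -5.4 .5185 -.043 .095
```

```text
time: 13.88
ee_pos: [0.5167, -0.0432, 0.2]
tcp_rot: [168.2, 89.9, 162.8]
wrist_force: [0.3, -0.0, -0.9]
opening: 0.0851
13.88 pos [ 0.5167 -0.0432  0.2   ] open 0.0851 q [-5. -0. -1. 89.  0.  1.] F [ 0.3 -0.  -0.9]
[[-0.002, 0.0, -1.0], [0.094, 0.996, 0.0], [0.996, -0.094, -0.002]]
[ 0.  -0.1 -0. ] [0.105  0.0004 0.0019]
```

```bash
python3 -m handwheel '[[0,0,0,0.03,0,0.002,-1],[0,0,0,0.06,0,0.002,-1],[0,0,0,0.085,0,0.002,-1],[0,0,0,0.1,0,0.002,-1],[0,0,0,0.105,0,0.002,-1],[0,0,0,0.105,0,0.002,-1],[0,0,0,0.105,0,0.002,1],[0,0,0,0.105,0,0.002,1],[0,0,0,0.105,0,0.002,1],[0,0,0,0.105,0,0.002,1],[0,0,0,0.105,0,0.002,1],[0,0,0,0.105,0,0.002,1],[0,0,0,0.105,0,0.002,1]]' 40; python3 go.py 3.4 .477 .226 .165
```

```text
time: 15.5
ee_pos: [0.5192, -0.0441, 0.0962]
tcp_rot: [44.9, 90.0, 39.5]
wrist_force: [-0.5, 0.4, 5.7]
opening: 0.0514
15.5 pos [ 0.5192 -0.0441  0.0962] open 0.0514 q [ -5.   1. -11.  78.   0.   1.] F [-0.5  0.4  5.7]
[[0.001, 0.0, -1.0], [0.094, 0.996, 0.0], [0.996, -0.094, 0.0]]
[-8.8  0.  -0. ] [-0.0688  0.2649 -0.0675]
```

```bash
python3 -m handwheel '[[0,0,0,-0.01,0,0,1],[0,0,0,-0.025,0,0,1],[0,0,0,-0.045,0,0,1],[0,0,0,-0.06,0,0,1],[0,0,0,-0.07,0.01,-0.003,1],[-1,0,0,-0.07,0.03,-0.008,1],[-2,0,0,-0.07,0.055,-0.014,1],[-3,0,0,-0.07,0.08,-0.02,1],[-4,0,0,-0.07,0.11,-0.028,1],[-5,0,0,-0.07,0.14,-0.036,1],[-6,0,0,-0.07,0.17,-0.044,1],[-7,0,0,-0.07,0.2,-0.052,1],[-8,0,0,-0.07,0.225,-0.058,1],[-8.8,0,0,-0.07,0.247,-0.063,1],[-8.8,0,0,-0.07,0.26,-0.067,1],[-8.8,0,0,-0.07,0.265,-0.0675,1],[-8.8,0,0,-0.07,0.265,-0.0675,1],[-8.8,0,0,-0.07,0.265,-0.0675,1]]' ; python3 go.py 3.4 .477 .226 .0935
python3 - <<'E'
from h import *
q=bot.camera("scene");save(q,"g2.png",(120,120,380,370),2.3)
E
```

```text
time: 17.75
ee_pos: [0.4768, 0.2255, 0.1654]
tcp_rot: [172.1, 89.9, 175.4]
wrist_force: [0.2, 0.2, -1.4]
opening: 0.0511
17.75 pos [0.4768 0.2255 0.1654] open 0.0511 q [25.  1. -3. 86.  0. 22.] F [ 0.2  0.2 -1.4]
[[-0.001, 0.0, -1.0], [-0.058, 0.998, 0.0], [0.998, 0.058, -0.001]]
[-0.1 -0.1 -0. ] [0.0719 0.0005 0.0003]
```

View pics/g2.png

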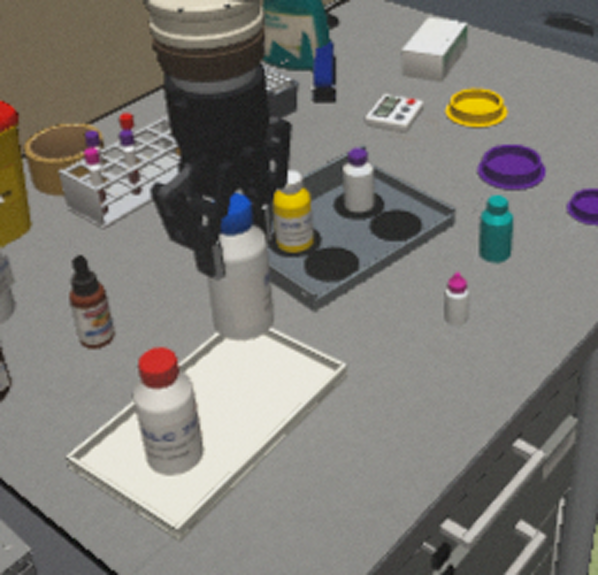

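The blue-capped bottle is held upright over the right part of the tray, and the red-capped one stands at (170,410). Lowering.

```bash
python3 -m handwheel '[[0,0,0,0.02,0,0,1],[0,0,0,0.045,0,0,1],[0,0,0,0.06,0,0,1],[0,0,0,0.067,0,0,1],[0,0,0,0.071,0,0,1],[0,0,0,0.073,0,0,1],[0,0,0,0.0745,0,0,1],[0,0,0,0.0755,0,0,1],[0,0,0,0.0755,0,0,1]]'
```

```text
time: 18.92
ee_pos: [0.4767, 0.2262, 0.0902]
tcp_rot: [130.0, 90.0, 133.4]
wrist_force: [-0.2, 0.1, 0.5]
opening: 0.0512
```

```bash
python3 -m handwheel '[[0,0,0,0.001,0,0,1],[0,0,0,0.001,0,0,1]]';python3 -m handwheel '[[0,0,0,0.001,0,0,1],[0,0,0,0.001,0,0,1]]'
```

```text
time: 19.18
ee_pos: [0.477, 0.2262, 0.0901]
tcp_rot: [53.5, 89.9, 56.9]
wrist_force: [-1.2, -0.6, 7.6]
opening: 0.0511
time: 19.42
ee_pos: [0.4772, 0.2263, 0.0901]
tcp_rot: [33.6, 89.9, 37.0]
wrist_force: [-4.0, -1.3, 14.6]
opening: 0.0512
```

```bash
python3 -m handwheel '[[0,0,0,-0.001,0,0,0.3],[0,0,0,-0.001,0,0,-0.4],[0,0,0,-0.001,0,0,-1],[0,0,0,-0.001,0,0,-1],[0,0,0,-0.001,0,0,-1],[0,0,0,-0.02,0,0,-1],[0,0,0,-0.06,0,0,-1],[0,0,0,-0.11,0,0,-1],[0,0,0,-0.11,0,0,-1],[0,0,0,-0.11,0,0,-1]]'; python3 go.py -5.4 .5855 .046 .20
python3 - <<'E'
from h import *
p=bot.camera("top");save(p,"h1.png",(80,150,340,270),3)
E
```

```text
time: 20.68
ee_pos: [0.4768, 0.2261, 0.1984]
tcp_rot: [114.5, 90.0, 117.8]
wrist_force: [0.1, 0.0, -0.5]
opening: 0.0855
20.68 pos [0.4768 0.2261 0.1984] open 0.0855 q [25.  1.  0. 89.  0. 22.] F [ 0.1  0.  -0.5]
[[-0.0, 0.001, -1.0], [-0.059, 0.998, 0.001], [0.998, 0.059, -0.0]]
[ 8.8 -0.  -0. ] [-0.0018 -0.1861  0.0979]
```

View pics/h1.png

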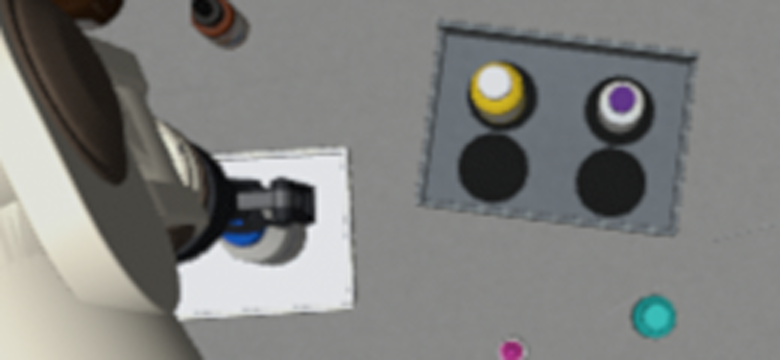

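The front pads are now bare at (492,167) and (610,182), and the blue-capped bottle stands on the tray. Next is the yellow bottle.

```bash
python3 -m handwheel '[[1,0,0,0,-0.025,0.013,-1],[3,0,0,0,-0.06,0.03,-1],[5,0,0,0,-0.1,0.052,-1],[7,0,0,0,-0.135,0.07,-1],[8,0,0,0,-0.165,0.087,-1],[8.8,0,0,0,-0.18,0.096,-1],[8.8,0,0,0,-0.186,0.098,-1],[8.8,0,0,0,-0.186,0.098,-1],[8.8,0,0,0,-0.186,0.098,-1]]'; python3 go.py -5.4 .5855 .046 .06
python3 - <<'E'
from h import *
q=bot.camera("scene");save(q,"i2.png",(120,120,380,370),2.3)
E
```

```text
time: 21.85
ee_pos: [0.5851, 0.047, 0.1978]
tcp_rot: [162.4, 89.9, 157.0]
wrist_force: [0.5, 0.3, 0.1]
opening: 0.0856
21.85 pos [0.5851 0.047  0.1978] open 0.0856 q [ 5.  9.  9. 90.  0. 10.] F [0.5 0.3 0.1]
[[-0.001, 0.0, -1.0], [0.093, 0.996, 0.0], [0.996, -0.093, -0.001]]
[ 0.  -0.1 -0. ] [ 0.1378 -0.001   0.0007]
```

View pics/i2.png

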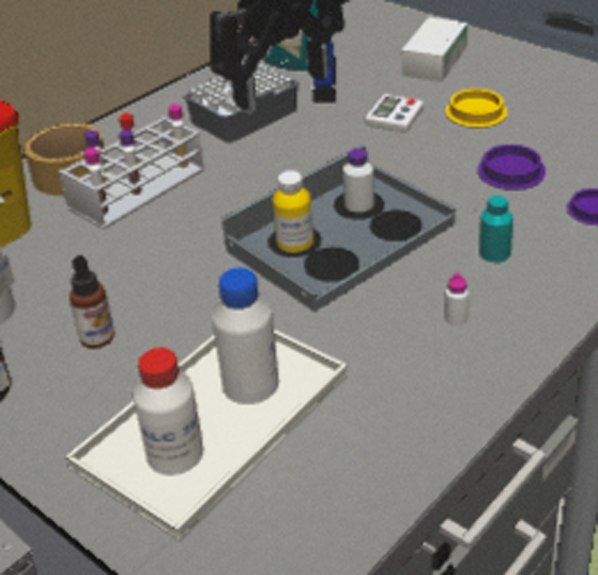

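Both tall bottles are upright on the tray, at (240,340) and (170,410). Descending on the yellow bottle.

```bash
python3 -m handwheel '[[0,0,0,0.03,-0.001,0.0005,-1],[0,0,0,0.07,-0.001,0.0005,-1],[0,0,0,0.105,-0.001,0.0005,-1],[0,0,0,0.13,-0.001,0.0005,-1],[0,0,0,0.138,-0.001,0.0005,-1],[0,0,0,0.138,-0.001,0.0005,-1],[0,0,0,0.138,-0.001,0.0005,1],[0,0,0,0.138,-0.001,0.0005,1],[0,0,0,0.138,-0.001,0.0005,1],[0,0,0,0.138,-0.001,0.0005,1],[0,0,0,0.138,-0.001,0.0005,1],[0,0,0,0.138,-0.001,0.0005,1],[0,0,0,0.138,-0.001,0.0005,1],[0,0,0,0.138,-0.001,0.0005,1]]' 30; python3 go.py -5.4 .5855 .046 .2  -5.4 .597 -.320 .2
```

```text
time: 23.65
ee_pos: [0.5861, 0.0451, 0.0606]
tcp_rot: [60.5, 90.0, 55.1]
wrist_force: [-0.0, 0.1, 5.7]
opening: 0.039
23.65 pos [0.5861 0.0451 0.0606] open 0.039 q [ 4. 11. -5. 75.  0. 10.] F [-0.   0.1  5.7]
[[0.0, 0.0, -1.0], [0.095, 0.996, 0.0], [0.996, -0.095, 0.0]]
[-0.  0. -0.] [-0.1394  0.0009 -0.0007]
[-0.  0. -0.] [-0.1396 -0.3624  0.0454]
```

```bash
python3 -m handwheel '[[0,0,0,-0.01,0,0,1],[0,0,0,-0.03,0,0,1],[0,0,0,-0.055,0,0,1],[0,0,0,-0.08,0,0,1],[0,0,0,-0.1,0,0,1],[0,0,0,-0.11,-0.012,0.002,1],[0,0,0,-0.11,-0.035,0.005,1],[0,0,0,-0.11,-0.065,0.008,1],[0,0,0,-0.11,-0.1,0.012,1],[0,0,0,-0.11,-0.14,0.017,1],[0,0,0,-0.11,-0.18,0.022,1],[0,0,0,-0.11,-0.22,0.027,1],[0,0,0,-0.11,-0.26,0.032,1],[0,0,0,-0.11,-0.3,0.037,1],[0,0,0,-0.11,-0.33,0.041,1],[0,0,0,-0.11,-0.35,0.044,1],[0,0,0,-0.11,-0.3624,0.0454,1],[0,0,0,-0.11,-0.3624,0.0454,1],[0,0,0,-0.11,-0.3624,0.0454,1]]' ; python3 go.py -5.4 .597 -.32 .0555
python3 - <<'E'
from h import *
p=bot.camera("top");save(p,"j1.png",(300,100,480,300),3);q=bot.camera("scene");save(q,"j2.png",(220,60,440,260),3)
E
```

```text
time: 26.02
ee_pos: [0.5969, -0.3192, 0.1697]
tcp_rot: [160.8, 89.9, 155.4]
wrist_force: [1.1, -0.1, -1.7]
opening: 0.0393
26.02 pos [ 0.5969 -0.3192  0.1697] open 0.0393 q [-28.  22.  22.  89.  -0. -23.] F [ 1.1 -0.1 -1.7]
[[-0.001, 0.0, -1.0], [0.094, 0.996, 0.0], [0.996, -0.094, -0.001]]
[ 0.  -0.1 -0. ] [ 0.1142 -0.0009  0.0003]
```

View pics/j2.png

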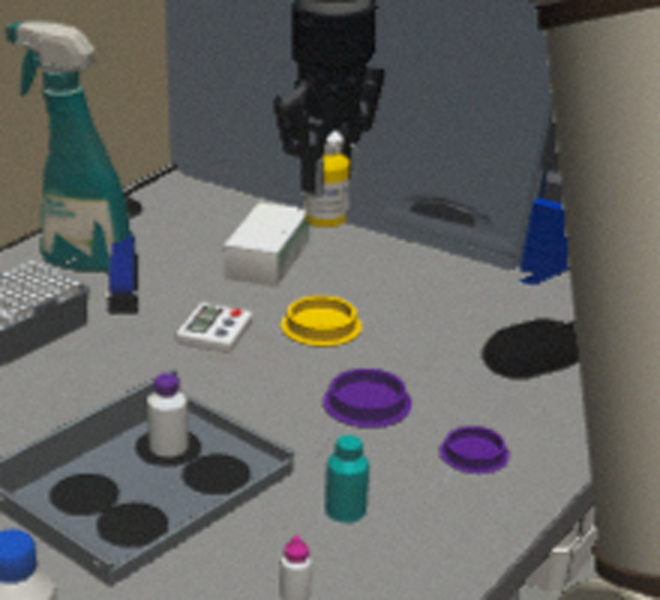

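View pics/j1.png

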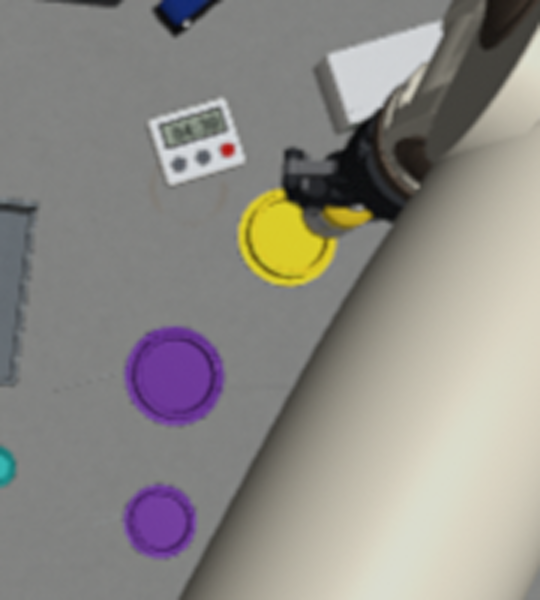

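Near (320,320) in the scene view, the holder shows a flange at its base that affects the silhouette. I'll check its centre from both views.

```bash
python3 - <<'E'
from m import *
q=bot.camera("scene");p=bot.camera("top")
for n,lo,hi,bt,bs in [("hy",(20,120,60),(35,255,255),(370,150,412,210),(305,150,350,180)),("hp",(128,60,30),(160,255,255),(335,200,385,245),(320,180,365,205))]:
  for nm,cam,b in(("top",p,bt),("scene",q,bs)):
    s,c,m=blob(cam,lo,hi,b)
    pts=max(cv2.findContours(m,0,1)[0],key=len)[:,0,:]
    hull=cv2.convexHull(pts.astype(np.float32))[:,0,:]
    # fit silhouette of disc radius r z=0 / ring top r=.035 z=.018
    def sil(x):
        P=[]
        for rr,z in((x[2],0.0),(x[2],.003),(.035,.018)):
            for a in np.linspace(0,2*np.pi,60,endpoint=False):P.append(proj(cam,[x[0]+rr*np.cos(a),x[1]+rr*np.sin(a),z]))
        return cv2.convexHull(np.array(P,np.float32))
    def res(x):
        h=sil(x);return [cv2.pointPolygonTest(h,(float(a),float(b)),True) for a,b in hull]
    x0=[*ray(cam,*c,.008)[:2],.037]
    r=least_squares(res,x0,diff_step=1e-3);print(n,nm,s,np.round(r.x,4),round(r.cost,2),np.round(ray(cam,*c,.005)[:2],4))
E
```

```text
hy top [379 163  33  32 709] [ 0.5985 -0.322   0.0402] 0.37 [ 0.5944 -0.3172]
hy scene [313 158  28  18 367] [ 0.5992 -0.32    0.0399] 0.61 [ 0.6008 -0.3225]
hp top [341 209  34  33 881] [ 0.4836 -0.2263  0.0407] 0.07 [ 0.4832 -0.2257]
hp scene [327 183  30  20 462] [ 0.4845 -0.2243  0.0397] 0.34 [ 0.4853 -0.2265]
```

```bash
python3 -m handwheel '[[0,0,0,0.02,-0.002,0.002,1],[0,0,0,0.05,-0.002,0.002,1],[0,0,0,0.075,-0.002,0.002,1],[0,0,0,0.095,-0.002,0.002,1],[0,0,0,0.105,-0.002,0.002,1],[0,0,0,0.11,-0.002,0.002,1],[0,0,0,0.113,-0.002,0.002,1],[0,0,0,0.1145,-0.002,0.002,1],[0,0,0,0.1145,-0.002,0.002,1]]'
```

```text
time: 27.35
ee_pos: [0.5987, -0.3223, 0.0557]
tcp_rot: [-143.8, 90.0, -149.2]
wrist_force: [-0.8, 0.3, 0.2]
opening: 0.0392
```

```bash
python3 -m handwheel '[[0,0,0,0.001,0,0,1],[0,0,0,0.001,0,0,1]]'
```

```text
time: 27.6
ee_pos: [0.5988, -0.3223, 0.0556]
tcp_rot: [-48.7, 90.0, -54.1]
wrist_force: [-1.8, 1.4, 6.6]
opening: 0.0392
```

```bash
python3 -m handwheel '[[0,0,0,0,0,0,0.5],[0,0,0,0,0,0,-0.2],[0,0,0,0,0,0,-1],[0,0,0,0,0,0,-1],[0,0,0,0,0,0,-1],[0,0,0,-0.02,0,0,-1],[0,0,0,-0.06,0,0,-1],[0,0,0,-0.11,0,0,-1],[0,0,0,-0.12,0,0,-1],[0,0,0,-0.12,0,0,-1]]'; python3 go.py -5.4 .576 -.0495 .175
```

```text
time: 28.85
ee_pos: [0.599, -0.3224, 0.1758]
tcp_rot: [-33.7, 89.9, -39.2]
wrist_force: [-0.4, 0.2, -0.1]
opening: 0.0854
28.85 pos [ 0.599  -0.3224  0.1758] open 0.0854 q [-28.  23.  23.  90.  -0. -23.] F [-0.4  0.2 -0.1]
[[0.001, -0.001, -1.0], [0.095, 0.996, -0.001], [0.996, -0.095, 0.001]]
[-0.   0.1  0. ] [ 0.0005  0.2695 -0.0487]
```

```bash
python3 -m handwheel '[[0,0,0,0,0.03,-0.006,-1],[0,0,0,0,0.07,-0.013,-1],[0,0,0,0,0.12,-0.022,-1],[0,0,0,0,0.17,-0.031,-1],[0,0,0,0,0.21,-0.038,-1],[0,0,0,0,0.245,-0.044,-1],[0,0,0,0,0.263,-0.048,-1],[0,0,0,0,0.2695,-0.0487,-1],[0,0,0,0,0.2695,-0.0487,-1],[0,0,0,0,0.2695,-0.0487,-1]]'; python3 go.py -5.4 .576 -.0495 .052
python3 - <<'E'
from h import *
p=bot.camera("top");save(p,"k1.png",(200,100,440,300),3);q=bot.camera("scene");save(q,"k2.png",(220,60,440,260),3)
E
```

```text
time: 30.1
ee_pos: [0.5757, -0.0503, 0.174]
tcp_rot: [-178.2, 89.9, 176.3]
wrist_force: [-0.3, 0.5, 0.4]
opening: 0.0852
30.1 pos [ 0.5757 -0.0503  0.174 ] open 0.0852 q [-5.  8.  5. 87. -0.  1.] F [-0.3  0.5  0.4]
[[-0.001, 0.0, -1.0], [0.096, 0.995, -0.0], [0.995, -0.096, -0.001]]
[-0.1 -0.1  0. ] [0.122  0.0008 0.0004]
```

View pics/k2.png

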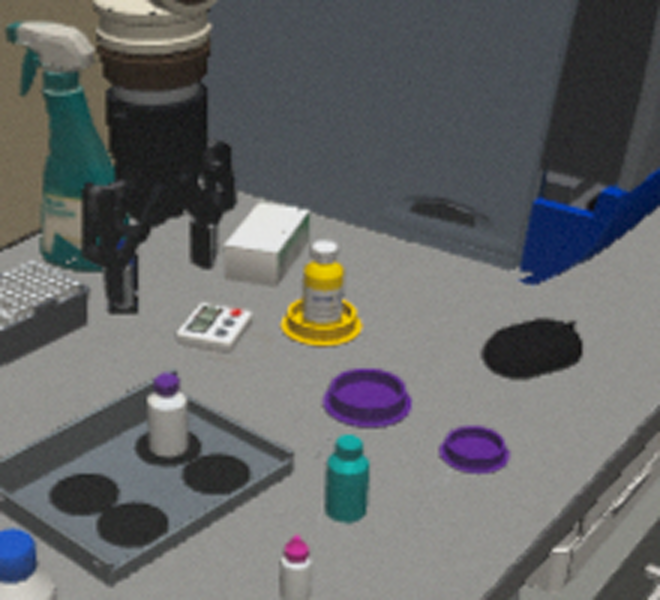

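View pics/k1.png

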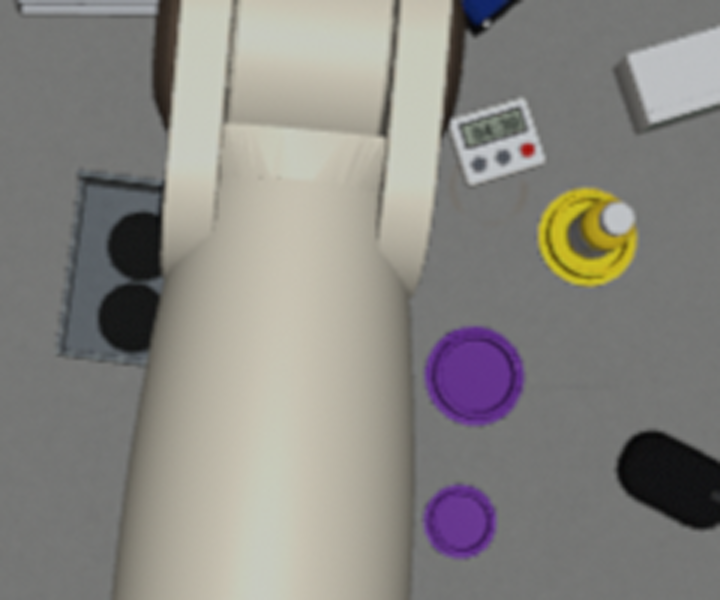

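The yellow bottle stands centred in its holder, at (323,290) in the scene view. The jaws are over the purple-capped bottle. Descending.

```bash
python3 -m handwheel '[[0,0,0,0.03,0.001,0.0005,-1],[0,0,0,0.06,0.001,0.0005,-1],[0,0,0,0.09,0.001,0.0005,-1],[0,0,0,0.112,0.001,0.0005,-1],[0,0,0,0.122,0.001,0.0005,-1],[0,0,0,0.122,0.001,0.0005,-1],[0,0,0,0.122,0.001,0.0005,1],[0,0,0,0.122,0.001,0.0005,1],[0,0,0,0.122,0.001,0.0005,1],[0,0,0,0.122,0.001,0.0005,1],[0,0,0,0.122,0.001,0.0005,1],[0,0,0,0.122,0.001,0.0005,1],[0,0,0,0.122,0.001,0.0005,1],[0,0,0,0.122,0.001,0.0005,1]]' 25; python3 go.py -5.4 .576 -.0495 .15  -5.4 .484 -.2253 .15
```

```text
time: 31.95
ee_pos: [0.5764, -0.0483, 0.0529]
tcp_rot: [86.6, 90.0, 81.2]
wrist_force: [-0.2, 0.4, 5.2]
opening: 0.0332
31.95 pos [ 0.5764 -0.0483  0.0529] open 0.0332 q [-5. 10. -7. 74.  0.  1.] F [-0.2  0.4  5.2]
[[0.0, 0.0, -1.0], [0.095, 0.996, 0.0], [0.996, -0.095, 0.0]]
[-0.  0. -0.] [-0.0971 -0.0012 -0.0003]
[-0.  0. -0.] [-0.0972 -0.1849 -0.0752]
```

```bash
python3 -m handwheel '[[0,0,0,-0.01,0,0,1],[0,0,0,-0.03,0,0,1],[0,0,0,-0.055,0,0,1],[0,0,0,-0.08,0,0,1],[0,0,0,-0.095,0,0,1],[0,0,0,-0.1,-0.012,-0.005,1],[0,0,0,-0.1,-0.035,-0.014,1],[0,0,0,-0.1,-0.065,-0.026,1],[0,0,0,-0.1,-0.1,-0.041,1],[0,0,0,-0.1,-0.13,-0.053,1],[0,0,0,-0.1,-0.155,-0.063,1],[0,0,0,-0.1,-0.175,-0.071,1],[0,0,0,-0.1,-0.185,-0.075,1],[0,0,0,-0.1,-0.185,-0.075,1],[0,0,0,-0.1,-0.185,-0.075,1]]' ; python3 go.py -5.4 .484 -.2253 .0475
python3 - <<'E'
from h import *
q=bot.camera("scene");save(q,"l2.png",(220,60,440,260),3)
E
```

```text
time: 33.83
ee_pos: [0.4841, -0.225, 0.152]
tcp_rot: [163.4, 89.9, 158.0]
wrist_force: [-0.3, 0.1, -1.1]
opening: 0.0334
33.83 pos [ 0.4841 -0.225   0.152 ] open 0.0334 q [-25.   2.  -4.  84.  -0. -20.] F [-0.3  0.1 -1.1]
[[-0.001, 0.001, -1.0], [0.094, 0.996, 0.0], [0.996, -0.094, -0.001]]
[-0.  -0.1 -0. ] [ 1.045e-01 -4.000e-04  1.000e-04]
```

View pics/l2.png

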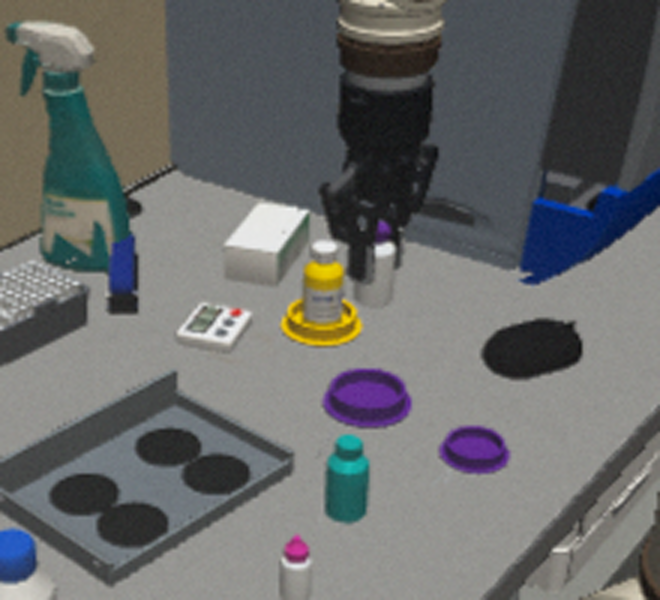

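The purple-capped bottle is held upright at (375,265), above the larger purple holder at (367,397). Lowering.

```bash
python3 -m handwheel '[[0,0,0,0.02,0,0,1],[0,0,0,0.045,0,0,1],[0,0,0,0.07,0,0,1],[0,0,0,0.088,0,0,1],[0,0,0,0.097,0,0,1],[0,0,0,0.102,0,0,1],[0,0,0,0.104,0,0,1],[0,0,0,0.105,0,0,1],[0,0,0,0.105,0,0,1]]'; python3 -m handwheel '[[0,0,0,0.001,0,0,1],[0,0,0,0.001,0,0,1]]'
```

```text
time: 35.0
ee_pos: [0.4842, -0.2255, 0.0479]
tcp_rot: [-133.9, 90.0, -139.4]
wrist_force: [-1.2, -0.7, 2.0]
opening: 0.0334
time: 35.25
ee_pos: [0.4843, -0.2256, 0.0478]
tcp_rot: [-34.8, 90.0, -40.2]
wrist_force: [-4.0, 1.8, 11.3]
opening: 0.0335
```

```bash
python3 -m handwheel '[[0,0,0,-0.001,0,0,0.6],[0,0,0,-0.001,0,0,-0.1],[0,0,0,-0.001,0,0,-1],[0,0,0,-0.001,0,0,-1],[0,0,0,-0.001,0,0,-1],[0,0,0,-0.02,0,0,-1],[0,0,0,-0.06,0,0,-1],[0,0,0,-0.11,0,0,-1],[0,0,0,-0.15,0,0,-1],[0,0,0,-0.15,0,0,-1],[0,0,0,-0.15,0,0,-1]]'; python3 go.py 3.4 .477 .2262 .2
python3 - <<'E'
from h import *
p=bot.camera("top");save(p,"n1.png",(300,130,440,300),3.5);q=bot.camera("scene");save(q,"n2.png",(220,60,440,260),3)
E
```

```text
time: 36.62
ee_pos: [0.484, -0.2254, 0.1965]
tcp_rot: [177.3, 90.0, 171.8]
wrist_force: [-0.3, 0.2, -0.5]
opening: 0.0855
36.62 pos [ 0.484  -0.2254  0.1965] open 0.0855 q [-25.   2.   1.  89.  -0. -20.] F [-0.3  0.2 -0.5]
[[-0.001, 0.0, -1.0], [0.095, 0.996, 0.0], [0.996, -0.095, -0.001]]
[-8.8 -0.  -0. ] [-0.0034  0.4489 -0.0497]
```

View pics/n2.png

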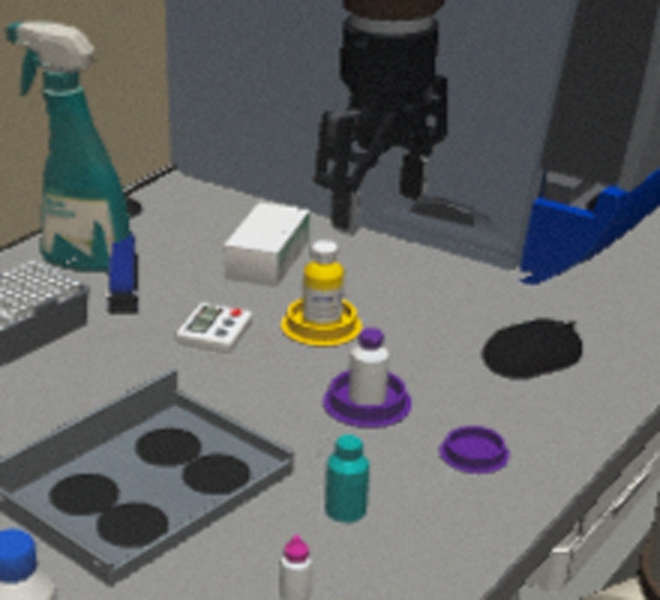

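Both small bottles stand in their holders, centred at (323,290) and (369,370). Now to fetch the blue-capped bottle from the tray.

```bash
python3 -m handwheel '[[-0.5,0,0,-0.002,0.03,-0.003,-1],[-1,0,0,-0.003,0.07,-0.008,-1],[-2,0,0,-0.003,0.12,-0.013,-1],[-3,0,0,-0.003,0.17,-0.019,-1],[-4,0,0,-0.003,0.22,-0.024,-1],[-5,0,0,-0.003,0.27,-0.03,-1],[-6,0,0,-0.003,0.32,-0.035,-1],[-7,0,0,-0.003,0.365,-0.04,-1],[-8,0,0,-0.003,0.4,-0.044,-1],[-8.8,0,0,-0.003,0.43,-0.048,-1],[-8.8,0,0,-0.003,0.445,-0.0495,-1],[-8.8,0,0,-0.003,0.449,-0.0497,-1],[-8.8,0,0,-0.003,0.449,-0.0497,-1],[-8.8,0,0,-0.003,0.449,-0.0497,-1]]'; python3 go.py 3.4 .477 .2262 .09
python3 - <<'E'
from h import *
q=bot.camera("scene");save(q,"o2.png",(120,120,380,370),2.3)
E
```

```text
time: 38.48
ee_pos: [0.4772, 0.2254, 0.1994]
tcp_rot: [169.5, 89.9, 172.8]
wrist_force: [-0.2, 0.6, 0.0]
opening: 0.0853
38.48 pos [0.4772 0.2254 0.1994] open 0.0853 q [25.  1.  1. 89.  0. 22.] F [-0.2  0.6  0. ]
[[-0.001, 0.0, -1.0], [-0.058, 0.998, 0.0], [0.998, 0.058, -0.001]]
[-0.1 -0.1 -0. ] [ 0.1094  0.0008 -0.    ]
```

View pics/o2.png

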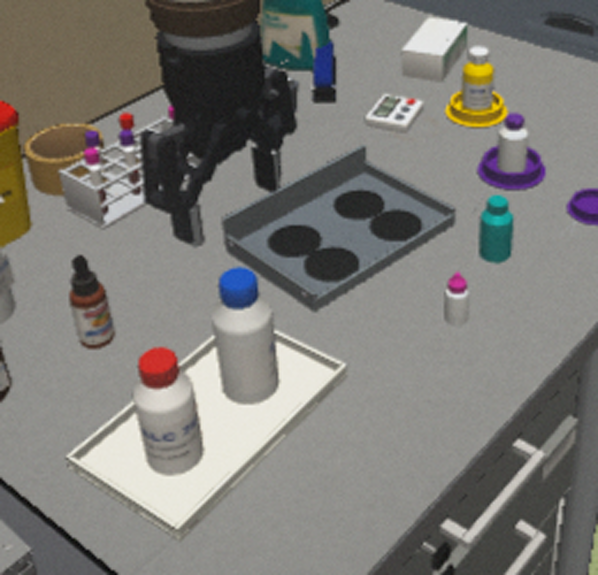

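All four bottles stand upright, and the jaws are above the blue-capped one. Gripping it.

```bash
python3 -m handwheel '[[0,0,0,0.03,0.001,0,-1],[0,0,0,0.06,0.001,0,-1],[0,0,0,0.09,0.001,0,-1],[0,0,0,0.105,0.001,0,-1],[0,0,0,0.109,0.001,0,-1],[0,0,0,0.109,0.001,0,-1],[0,0,0,0.109,0.001,0,1],[0,0,0,0.109,0.001,0,1],[0,0,0,0.109,0.001,0,1],[0,0,0,0.109,0.001,0,1],[0,0,0,0.109,0.001,0,1],[0,0,0,0.109,0.001,0,1],[0,0,0,0.109,0.001,0,1]]' 40; python3 go.py -5.4 .5192 -.0441 .16
```

```text
time: 40.15
ee_pos: [0.4773, 0.2275, 0.0913]
tcp_rot: [67.8, 89.9, 71.2]
wrist_force: [0.5, 0.3, 5.8]
opening: 0.0513
40.15 pos [0.4773 0.2275 0.0913] open 0.0513 q [ 25.   2. -11.  77.   0.  22.] F [0.5 0.3 5.8]
[[0.0, 0.001, -1.0], [-0.059, 0.998, 0.001], [0.998, 0.059, 0.0]]
[ 8.8  0.  -0.1] [-0.0689 -0.2736  0.0259]
```

```bash
python3 -m handwheel '[[0,0,0,-0.01,0,0,1],[0,0,0,-0.025,0,0,1],[0,0,0,-0.045,0,0,1],[0,0,0,-0.062,0,0,1],[0,0,0,-0.07,-0.01,0.001,1],[1,0,0,-0.07,-0.03,0.003,1],[2,0,0,-0.07,-0.055,0.005,1],[3,0,0,-0.07,-0.085,0.008,1],[4,0,0,-0.07,-0.115,0.011,1],[5,0,0,-0.07,-0.145,0.014,1],[6,0,0,-0.07,-0.175,0.017,1],[7,0,0,-0.07,-0.205,0.02,1],[8,0,0,-0.07,-0.23,0.022,1],[8.8,0,0,-0.07,-0.252,0.024,1],[8.8,0,0,-0.07,-0.267,0.0255,1],[8.8,0,0,-0.07,-0.2736,0.026,1],[8.8,0,0,-0.07,-0.2736,0.026,1],[8.8,0,0,-0.07,-0.2736,0.026,1],[8.8,0,0,-0.07,-0.2736,0.026,1]]' ; python3 go.py -5.4 .5192 -.0441 .098
python3 - <<'E'
from h import *
q=bot.camera("scene");save(q,"r2.png",(120,80,380,330),2.3)
E
```

```text
time: 42.52
ee_pos: [0.5189, -0.0438, 0.1603]
tcp_rot: [168.0, 89.9, 162.6]
wrist_force: [-0.1, 0.7, -2.8]
opening: 0.0513
42.52 pos [ 0.5189 -0.0438  0.1603] open 0.0513 q [-5.  0. -5. 85.  0.  1.] F [-0.1  0.7 -2.8]
[[-0.001, 0.0, -1.0], [0.094, 0.996, 0.0], [0.996, -0.094, -0.001]]
[ 0.  -0.1 -0. ] [ 0.0623 -0.0003  0.0004]
```

View pics/r2.png

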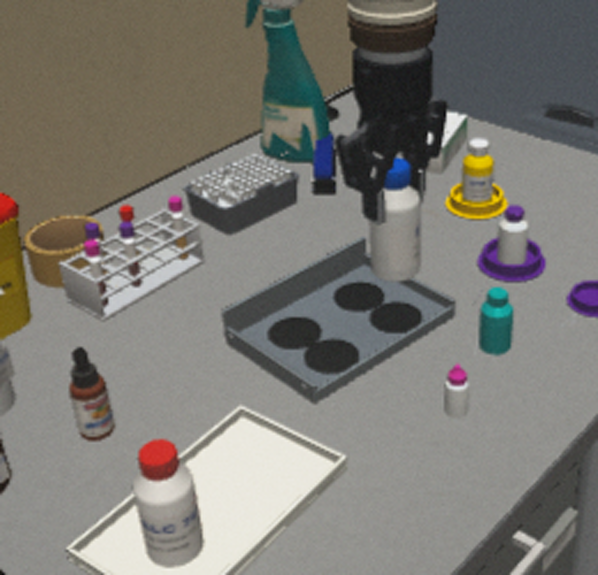

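The blue-capped bottle is upright above its front-right pad, whose centre is at (396,318). Lowering.

```bash
python3 -m handwheel '[[0,0,0,0.015,0,0.0003,1],[0,0,0,0.033,0,0.0003,1],[0,0,0,0.048,0,0.0003,1],[0,0,0,0.056,0,0.0003,1],[0,0,0,0.061,0,0.0003,1],[0,0,0,0.063,0,0.0003,1],[0,0,0,0.0635,0,0.0003,1],[0,0,0,0.0635,0,0.0003,1]]'; python3 -m handwheel '[[0,0,0,0.001,0,0,1],[0,0,0,0.001,0,0,1]]'
```

```text
time: 43.58
ee_pos: [0.5195, -0.0444, 0.0973]
tcp_rot: [124.3, 90.0, 118.9]
wrist_force: [0.1, -0.1, 1.0]
opening: 0.0511
time: 43.82
ee_pos: [0.5197, -0.0443, 0.0973]
tcp_rot: [11.9, 90.0, 6.5]
wrist_force: [-2.9, 0.7, 9.7]
opening: 0.0513
```

Contact. Releasing, then on to the red-capped bottle.

```bash
python3 -m handwheel '[[0,0,0,-0.001,0,0,0.3],[0,0,0,-0.001,0,0,-0.4],[0,0,0,-0.001,0,0,-1],[0,0,0,-0.001,0,0,-1],[0,0,0,-0.001,0,0,-1],[0,0,0,-0.02,0,0,-1],[0,0,0,-0.06,0,0,-1],[0,0,0,-0.105,0,0,-1],[0,0,0,-0.105,0,0,-1],[0,0,0,-0.105,0,0,-1]]'; python3 go.py 3.4 .4715 .3257 .2
```

```text
time: 45.08
ee_pos: [0.5194, -0.0444, 0.2012]
tcp_rot: [151.1, 90.0, 145.7]
wrist_force: [0.1, -0.4, -0.8]
opening: 0.0855
45.08 pos [ 0.5194 -0.0444  0.2012] open 0.0855 q [-5.  0. -0. 90.  0.  1.] F [ 0.1 -0.4 -0.8]
[[-0.0, 0.0, -1.0], [0.095, 0.996, 0.0], [0.996, -0.095, -0.0]]
[-8.8 -0.  -0. ] [ 0.0013  0.3639 -0.0827]
```

```bash
python3 -m handwheel '[[-0.5,0,0,0,0.03,-0.007,-1],[-1,0,0,0,0.07,-0.016,-1],[-2,0,0,0,0.12,-0.027,-1],[-3.5,0,0,0,0.17,-0.039,-1],[-5,0,0,0,0.22,-0.05,-1],[-6.5,0,0,0,0.27,-0.061,-1],[-8,0,0,0,0.31,-0.07,-1],[-8.8,0,0,0,0.34,-0.077,-1],[-8.8,0,0,0.001,0.358,-0.081,-1],[-8.8,0,0,0.001,0.364,-0.0827,-1],[-8.8,0,0,0.001,0.364,-0.0827,-1],[-8.8,0,0,0.001,0.364,-0.0827,-1]]'; python3 go.py 3.4 .4715 .3257 .082
python3 - <<'E'
from h import *
q=bot.camera("scene");save(q,"s2.png",(120,120,380,370),2.3)
E
```

```text
time: 46.58
ee_pos: [0.4717, 0.325, 0.2]
tcp_rot: [167.0, 89.9, 170.3]
wrist_force: [0.6, 0.1, -0.1]
opening: 0.0853
46.58 pos [0.4717 0.325  0.2   ] open 0.0853 q [35.  7.  7. 90.  0. 31.] F [ 0.6  0.1 -0.1]
[[-0.001, 0.0, -1.0], [-0.058, 0.998, 0.0], [0.998, 0.058, -0.001]]
[-0.1 -0.1 -0. ] [ 0.118   0.0007 -0.    ]
```

View pics/s2.png

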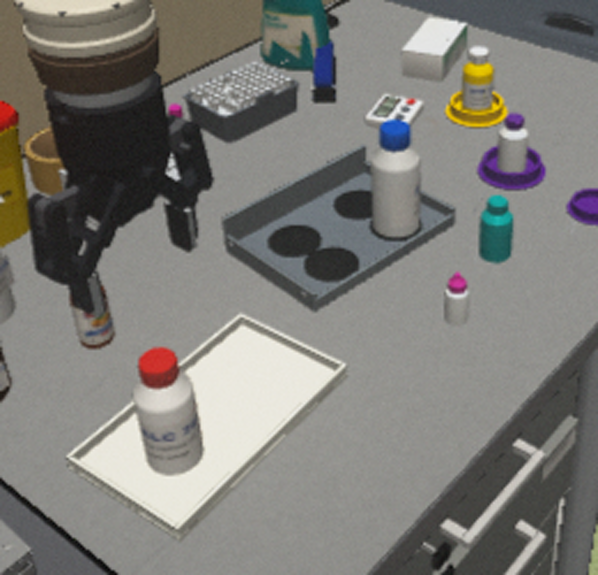

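The blue-capped bottle is back on its pad at (396,190). Gripping the red-capped one.

```bash
python3 -m handwheel '[[0,0,0,0.03,0.001,0,-1],[0,0,0,0.06,0.001,0,-1],[0,0,0,0.09,0.001,0,-1],[0,0,0,0.112,0.001,0,-1],[0,0,0,0.118,0.001,0,-1],[0,0,0,0.118,0.001,0,-1],[0,0,0,0.118,0.001,0,1],[0,0,0,0.118,0.001,0,1],[0,0,0,0.118,0.001,0,1],[0,0,0,0.118,0.001,0,1],[0,0,0,0.118,0.001,0,1],[0,0,0,0.118,0.001,0,1],[0,0,0,0.118,0.001,0,1]]' 35; python3 go.py -5.4 .5293 .0531 .155
```

```text
time: 48.25
ee_pos: [0.4716, 0.327, 0.0829]
tcp_rot: [68.9, 89.9, 72.2]
wrist_force: [-0.7, -1.2, 5.3]
opening: 0.047
48.25 pos [0.4716 0.327  0.0829] open 0.047 q [35.  8. -5. 77.  0. 31.] F [-0.7 -1.2  5.3]
[[0.0, 0.001, -1.0], [-0.059, 0.998, 0.001], [0.998, 0.059, 0.0]]
[ 8.8  0.  -0.1] [-0.0723 -0.2768  0.0415]
```

```bash
python3 -m handwheel '[[0,0,0,-0.01,0,0,1],[0,0,0,-0.025,0,0,1],[0,0,0,-0.045,0,0,1],[0,0,0,-0.062,0,0,1],[0,0,0,-0.072,-0.01,0.001,1],[1,0,0,-0.072,-0.03,0.004,1],[2,0,0,-0.072,-0.055,0.008,1],[3,0,0,-0.072,-0.085,0.012,1],[4,0,0,-0.072,-0.115,0.017,1],[5,0,0,-0.072,-0.145,0.021,1],[6,0,0,-0.072,-0.175,0.026,1],[7,0,0,-0.072,-0.205,0.03,1],[8,0,0,-0.072,-0.232,0.034,1],[8.8,0,0,-0.072,-0.255,0.038,1],[8.8,0,0,-0.072,-0.27,0.041,1],[8.8,0,0,-0.072,-0.277,0.0415,1],[8.8,0,0,-0.072,-0.277,0.0415,1],[8.8,0,0,-0.072,-0.277,0.0415,1],[8.8,0,0,-0.072,-0.277,0.0415,1]]' ; python3 go.py -5.4 .5293 .0531 .089
python3 - <<'E'
from h import *
q=bot.camera("scene");save(q,"t2.png",(120,120,380,370),2.3)
E
```

```text
time: 50.62
ee_pos: [0.5289, 0.0534, 0.1538]
tcp_rot: [168.1, 89.9, 162.7]
wrist_force: [-0.2, -0.5, -0.9]
opening: 0.0471
50.62 pos [0.5289 0.0534 0.1538] open 0.0471 q [ 6.  2. -4. 84.  0. 11.] F [-0.2 -0.5 -0.9]
[[-0.001, 0.0, -1.0], [0.094, 0.996, 0.0], [0.996, -0.094, -0.001]]
[ 0.  -0.1 -0. ] [ 0.0648 -0.0002  0.0004]
```

View pics/t2.png

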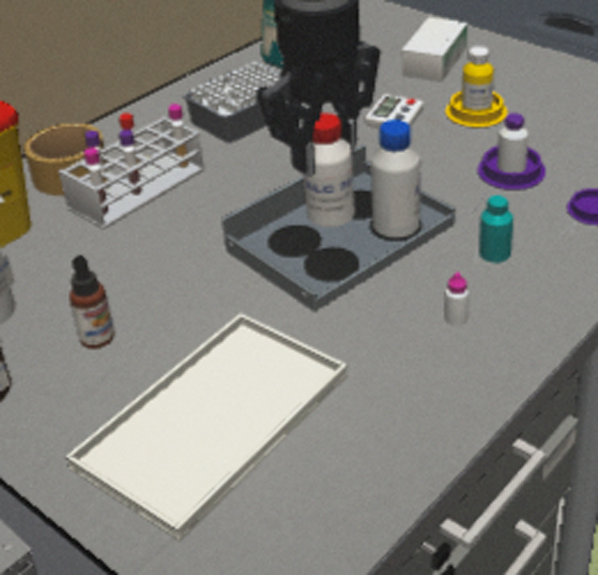

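The red-capped bottle is upright above its front-left pad. Lowering.

```bash
python3 -m handwheel '[[0,0,0,0.015,0,0.0003,1],[0,0,0,0.033,0,0.0003,1],[0,0,0,0.048,0,0.0003,1],[0,0,0,0.057,0,0.0003,1],[0,0,0,0.062,0,0.0003,1],[0,0,0,0.0645,0,0.0003,1],[0,0,0,0.0655,0,0.0003,1],[0,0,0,0.0655,0,0.0003,1]]'; python3 -m handwheel '[[0,0,0,0.001,0,0,1],[0,0,0,0.001,0,0,1]]'
```

```text
time: 51.68
ee_pos: [0.5295, 0.0527, 0.0889]
tcp_rot: [118.5, 90.0, 113.1]
wrist_force: [0.3, -1.4, 3.7]
opening: 0.0473
time: 51.92
ee_pos: [0.5298, 0.0527, 0.0889]
tcp_rot: [19.5, 89.9, 14.1]
wrist_force: [-3.0, -1.4, 10.9]
opening: 0.0469
```

```bash
python3 -m handwheel '[[0,0,0,-0.001,0,0,0.3],[0,0,0,-0.001,0,0,-0.4],[0,0,0,-0.001,0,0,-1],[0,0,0,-0.001,0,0,-1],[0,0,0,-0.001,0,0,-1],[0,0,0,-0.02,0,0,-1],[0,0,0,-0.06,0,0,-1],[0,0,0,-0.12,0,0,-1],[0,0,0,-0.16,0.02,-0.03,-1],[0,0,0,-0.16,0.06,-0.07,-1],[0,0,0,-0.16,0.12,-0.11,-1],[0,0,0,-0.16,0.17,-0.14,-1],[0,0,0,-0.16,0.21,-0.16,-1],[0,0,0,-0.16,0.24,-0.17,-1],[0,0,0,-0.16,0.24,-0.17,-1],[0,0,0,-0.16,0.24,-0.17,-1],[0,0,0,-0.16,0.24,-0.17,-1]]'
python3 - <<'E'
from m import *
p=bot.camera("top");q=bot.camera("scene")
save(p,"z1.png",(200,130,420,300),3.5);save(q,"z2.png",(200,150,420,310),3.5)
B=(215,150,320,235)
for n,lo,hi,z in [("red",(0,130,80),(8,255,255),.12),("blue",(100,130,80),(120,255,255),.135)]:
    s,c,m=blob(p,lo,hi,B);print(n,s,c,ray(p,*c,z)[:2])
s,c,m=blob(p,(128,80,40),(160,255,255),(335,200,385,245));print("hp region",s,c)
for n in["bottle_yellow","bottle_purple","pink_vial","bench_timer"]:
  for cam in(p,q):
    for r in bot.tip_of(n,cam)[:2]:
        u,v=r["centre"][0]*560,r["centre"][1]*420;print(n,round(r["conf"],2),round(u),round(v),np.round(ray(cam,u,v,.005 if "bottle" in n else 0)[:2],3))
E
```

```text
time: 54.05
ee_pos: [0.3833, 0.3069, 0.248]
tcp_rot: [147.2, 90.0, 141.7]
wrist_force: [0.7, -0.3, -0.1]
opening: 0.0859
red [236 196  13  13 128] [241.7421875 201.671875 ] [0.52647614 0.05053514]
blue [279 198  14  14 156] [285.28846154 204.71153846] [ 0.51825267 -0.04457269]
hp region [342 209  33  33 698] [357.34240688 225.19054441]
bottle_yellow 0.79 395 179 [ 0.597 -0.321]
bottle_yellow 0.73 328 165 [ 0.604 -0.332]
bottle_purple 0.68 359 226 [ 0.48  -0.228]
bottle_purple 0.62 297 257 [ 0.405 -0.076]
bottle_purple 0.77 334 229 [ 0.41  -0.071]
bottle_purple 0.63 341 195 [ 0.478 -0.212]
pink_vial 0.48 253 265 [0.387 0.03 ]
pink_vial 0.53 317 254 [0.394 0.026]
bench_timer 0.7 361 148 [ 0.675 -0.24 ]
bench_timer 0.78 292 167 [ 0.692 -0.265]
```

View pics/z1.png

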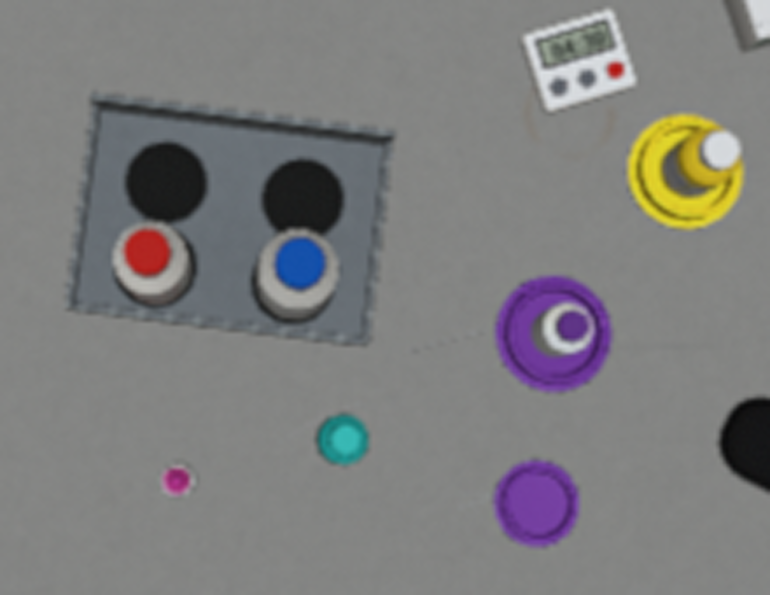

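View pics/z2.png

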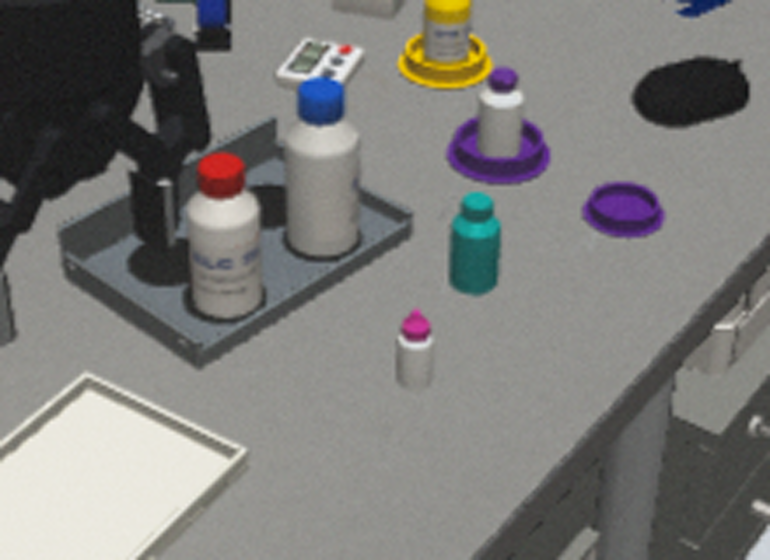

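Red and blue are back on their pads, with caps at (147,252) and (300,263) in the top crop against (144,252) and (297,263) at the start. The yellow and purple bottles stand in their holders, the vial and timer look untouched, and the arm is clear of everything. Handing in.

```bash
python3 -c "
from workcell import bot
print(bot.job_done())"
```

```text
the job is handed in; nothing more can be done
None
```

The job is done and handed in at about 54 s on the robot's clock; no verdict was reported. The red- and blue-capped bottles went to the tray. The yellow bottle then went into the yellow holder and the purple-capped one into the larger purple holder. Last, the red- and blue-capped bottles went back to their own pads.

What the last checks showed:
- **Red and blue caps:** they measured about 2 mm from their starting positions, against the 15 mm allowed.
- **Yellow and purple bottles:** each was released within about 2 mm of its holder's measured centre. They stand upright in the final pictures.
- **Vial and timer:** they look unmoved in the pictures.
- **Disagreements:** the networks' scene-view positions for the yellow and purple bottles were about 12–16 mm from the release positions. Their timer positions from the two views were also about 30 mm apart. I trusted the pictures, the top view and the arm's own readings instead.
- **One slip:** joint 6 reached its 180° limit on the first approach, so I turned the gripper half round before gripping anything.

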